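# Get the heat sink from behind the stored parts

## Task

Clear the capacitor, the transformer and the wire spool out of the grey bay, standing all three upright on the cork mat, without shifting the heat sink behind them. Then lay the heat sink, fins up, in the rimmed nest of the test plate while the three wait on the mat, and only after that stand each of the three back upright in the middle of its own rubber pad, the transformer square to its pad. Leave the multimeter where it lies.

Things in the scene. Friction and masses are not known exactly. Their poses are not given: they have to be found in the camera images.
- capacitor_mid (a point): Capacitor can: upright black cylinder, 46 mm diameter, 100 mm high over two small brass screw terminals on its top (can itself 96 mm). Point: on its axis, 50 mm above its underside; z is up along the axis.
- transformer_mid (a point): Transformer: upright dark laminated iron block with a copper coil bulging front and back, 50 mm (own x) by 60 mm (own y) by 100 mm high. Its two flat iron faces, 60 mm apart across its y and 34 mm wide, are the ones to grip. Point: its centre, 50 mm above its underside. About 0.6 kg.
- spool_mid (a point): Wire spool standing on end: grey flanges 62 mm in diameter and 5 mm thick at top and bottom, copper winding 58 mm in diameter between them (rigid), 100 mm high. Point: on its axis, 50 mm above its underside; z is up along the axis.
- heatsink_mid (a point): Heat sink: finned bare-aluminium bar 40 mm wide (own x), 140 mm long (own y), 46 mm high, lying on its base with its fins up and running lengthwise. It lies at the back of the grey bay, its long side 7 to 21 mm behind the three standing things; grip it across its 40 mm width, in its upper half. Point: its centre, 23 mm above its underside.
- pad_capacitor: Capacitor's place: black rubber disc 58 mm in diameter and 2 mm thick, fixed on the floor of the bay. Origin: centre of its underside, 3 mm above the table. The bay is a grey steel tray 340 mm wide (along y of the pads) by 175 mm deep, open at the front, with 30 mm high walls at back and sides; the three pads stand in a row along its width in changing order, about 95 mm apart, and their x and y axes are those of the bay (x to the back).
- pad_transformer: Transformer's place: black rubber rectangle 64 mm (own x) by 74 mm (own y), 2 mm thick, fixed on the floor of the bay. Origin: centre of its underside, 3 mm above the table.
- pad_spool: Spool's place: black rubber disc 74 mm in diameter and 2 mm thick, fixed on the floor of the bay. Origin: centre of its underside, 3 mm above the table.
- mat: Side area: fixed cork mat on the table to the left or right of the bay, 300 mm (own x) by 120 mm (own y), 4 mm thick. Origin: centre of its underside, at table height.
- nest: Thermal test plate on the other side of the bay: fixed dark steel plate 84 mm (own x) by 184 mm (own y), 10 mm thick, with a steel rim on top, 5 mm high and 6 mm thick, enclosing a nest of 56 mm (x) by 156 mm (y) for the heat sink. Origin: centre of its underside, at table height; the nest's floor is 10 mm above it.
- multimeter: Orange hand-held multimeter lying on the table in front of the bay, 82 mm by 160 mm by 40 mm high with its dial; to be left alone. Origin: centre of its underside.

How it is judged:
By the outcome, as a careful person would: the job done as asked, in the order asked, and still so for the second after the job is handed in, with the robot touching nothing.
It also fails if it takes over 144 s, if anything falls off the work surface, if the arm or the gripper's body presses on something with over 40 N, if the wrist force passes 120 N, or if a joint passes its speed limit or range.

## Robot

A 7-joint arm with a two-finger parallel gripper is mounted at the origin on the work surface. World frame = base frame: x ahead of the robot, y to its left, z up, the work surface at z = 0. Lengths are in m, angles in rad, forces in N, time in s.
With the tool pointing down it reaches from about 0.35 to 0.9 m from the base axis. Payload 8.1 kg.
Tool frame: the origin (TCP) lies midway between the tips of the shut fingers; the grasp point (between the pads) lies arm.tcp_to_grasp behind it (arm.tcp_to_grasp is the distance from the TCP to the grasp point, in m); z points along the fingers, y is the line along which they close (so a half turn about z gives the same grasp; the last joint's range is limited). The gripper opens to 92 mm and grips with 3 to 60 N. Pads are 19 mm wide; open, the fingers measure 130 mm over their backs; the gripper's body (75 mm by 190 mm) begins 47 mm behind the grasp point.
Start: joints at [1.206, 0.434, 0.025, 1.573, -0.012, 1.134, -0.075], TCP at [0.162, -0.604, 0.227] pointing down, gripper open.
Joint ranges: [-2.62, 2.62], [-0.44, 2.09], [-1.27, 1.32], [0.08, 2.57], [-1.32, 4.46], [0.12, 2], [-2.74, 2.74]. Speed limits (rad/s): [2.22, 2.22, 3.01, 3.01, 3.14, 3.14, 3.14].

## Interface

Orientations are given as a rotation vector (axis times angle).
In Python, from cell import observe, get_image, arm gives the robot as it stands. The module is installed in compiled form; this text tells all that it offers.
- The arm moves only by the tool drive_tool, never from a script. Its argument "steps" is a list of rows, each a list of 5 numbers: the closure, from 0 (fully open) to 1 (shut), then the shift along the world's x, y, z in mm, then the turn about the world's z in rad. In form: [[hand, x, y, z, roll], ...]. A call has 1 to 20 rows; each row shifts and turns the commanded pose from where the row before left it; what a row does not reach is not made up. A row lasts 1/12 s, in which the tool goes at most 41.7 mm and 7.16 degrees, less where a joint would pass 70% of its speed; a pose out of reach is approached as far as the arm can. A call with a gripper value outside its range is refused whole. The fingers move at their own pace and stop on an object; "grip_force" is the grip in N (left out, the last holds). Time passes only in rows, so rows that do not move let the fingers close. It gives the time, the measured TCP pose, the force, the opening and the grip force at its end, in the units of the state.
- observe(): the state, without advancing time (a new reading comes with each control period).
- get_image(name): name is "scene" or "top"; returns a dict with "image" (480x640x3 uint8, red, green, blue), "vfov" (degrees; the focal length in pixels is half the picture's height over the tangent of half this angle, whatever the lens; pixels are square), "cx", "cy" (the principal point, pixels), "xyz" and "attitude" of the camera in the world. Camera axes: x right, y down, z forward; pixel columns grow to the right and rows downward; lengths in m; the calibration is good to about 2 mm. A picture is of the moment at which its call begins. There is no depth.
- arm.sign_off(): hands the job in; it is judged then, once.
The state is a dict: "clock": time; "joints": joint angles; "dq": joint speeds; "joint_efforts": joint torques, N m; "position": TCP position; "ee_rot": TCP orientation; "force": force on the tool from outside, world axes, zero at the start; "ft_torque": the same for the moment, N m; "width": opening from 0.0 (shut) to 1.0 (fully open); "gripper_force": force on a finger pad.
Only numpy, scipy, OpenCV 4.12 (cv2) and the standard library are available. Lean on these libraries where they do the work, as an engineer would, in place of code of your own. Each camera call takes 0.05 s, during which the arm holds its last target. There are 200 camera calls.

## Working session

There is one attempt and no reset: what is moved stays moved. The work goes in short steps, Python scripts to look and compute and a tool call to move; the robot and the scene stay as the last step left them, time stands still between calls to the robot, and variables do not carry over. Pictures are saved under pics/ and viewed, at most 14 in all, crops included, and the job is handed in when it is done.

Besides the shell and the picture viewer there is one more tool, called after "Emit:" by a JSON object that holds its "method" and its "body", one argument or row to a line. drive_tool: Moves the arm, as the interface text tells. Its arguments: {"type":"object","properties":{"steps":{"type":"array"},"grip_force":{"type":"number"}},"required":["steps"]}

```bash
mkdir -p pics; python3 - <<'E'
from cell import observe,get_image,arm
import cv2
for n in("scene","top"):
    g=get_image(n); cv2.imwrite(f"pics/{n}0.png",g["image"][...,::-1]); print(n,g["vfov"],g["cx"],g["cy"],g["xyz"],g["attitude"])
print(observe(),arm.tcp_to_grasp)
E
```

```text
scene 54.972729629331226 323.9508248451437 236.61713832664276 [ 0.87747604 -0.52173518  0.53934941] [-2.13264351 -0.68337089  0.32015396]
top 52.135236148406655 318.1309743345924 240.7523360041695 [0.42473619 0.02278555 0.91363365] [-2.1573382   2.15597877 -0.20417143]
{'clock': 0.1, 'joints': array([ 1.20637186,  0.43514544,  0.02499571,  1.57400174, -0.01157821,
        1.13396988, -0.07509238]), 'dq': array([ 0.00134462, -0.00129861,  0.00021815, -0.00266206,  0.00116988,
        0.00073496,  0.00025769]), 'joint_efforts': array([ 3.34122655e-03, -6.69117665e+01,  9.88096744e-01, -3.15141428e+01,
       -6.05483260e-02,  3.75194033e-02,  7.57774728e-05]), 'position': array([ 0.16159198, -0.60328833,  0.22603028]), 'ee_rot': array([-3.11339776e+00, -4.09811376e-01,  5.22192109e-04]), 'force': array([ 0.36047647, -0.69919935, -0.84179853]), 'ft_torque': array([-0.0443504 , -0.00293315,  0.00152472]), 'gripper_force': 0.0, 'width': 0.9989236447212096} 0.0188
```

View pics/scene0.png

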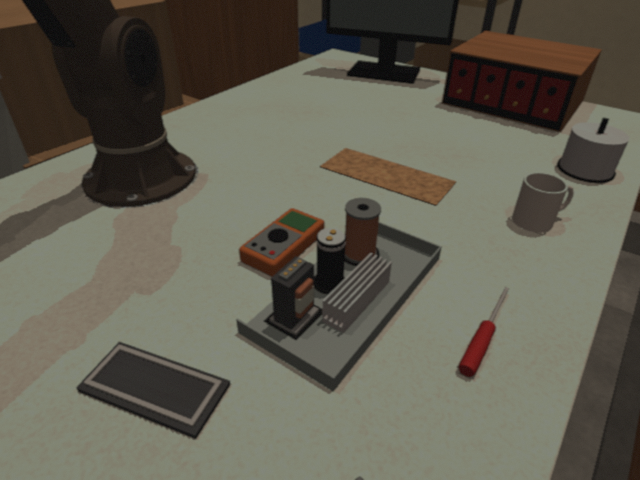

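View pics/top0.png

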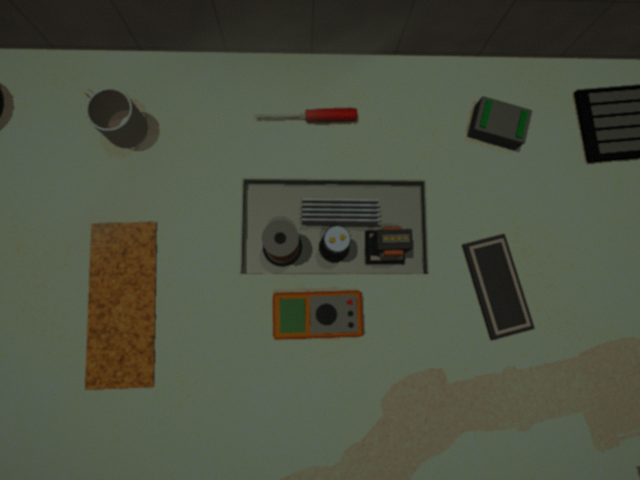

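Top view (up = +x, left = +y): the spool is at about (281,240), the capacitor at (336,240) and the transformer at (391,243). The heat sink is at about (341,212), the mat at (122,305), the nest plate at (497,287) and the multimeter at (318,315).

```bash
cat > h.py <<'E'
import numpy as np,cv2
from cell import observe,get_image,arm
from scipy.spatial.transform import Rotation as R
def pts(g,uv,z):
    uv=np.atleast_2d(np.asarray(uv,float)); f=240/np.tan(np.radians(g["vfov"])/2)
    d=np.c_[(uv[:,0]-g["cx"])/f,(uv[:,1]-g["cy"])/f,np.ones(len(uv))]@R.from_rotvec(g["attitude"]).as_matrix().T
    c=np.array(g["xyz"]); t=(z-c[2])/d[:,2]; return c+d*t[:,None]
def rect(g,mask,z,name):
    mask=mask.astype(np.uint8)
    cs=cv2.findContours(mask,cv2.RETR_EXTERNAL,cv2.CHAIN_APPROX_NONE)[0]; c=max(cs,key=cv2.contourArea)
    p=(pts(g,c[:,0,:],z)[:,:2]*1000).astype(np.float32)
    r=cv2.minAreaRect(p); print(name,np.round(r[0],1),np.round(r[1],1),round(r[2],1)); return r
E
python3 - <<'E'
from h import *
g=get_image("top"); im=g["image"]; hsv=cv2.cvtColor(im,cv2.COLOR_RGB2HSV)
H,S,V=[hsv[...,i].astype(int) for i in range(3)]
def win(m,x0,y0,x1,y1):
    o=np.zeros_like(m); o[y0:y1,x0:x1]=m[y0:y1,x0:x1]; return o
rect(g,win((S>120)&(H<25),60,200,180,410),.004,"mat")
rect(g,win((S>120)&(H<25)&(V>60),265,283,375,345),.02,"meter")
rect(g,win((V<90),450,225,545,350),.010,"plate")
print("bg",im[260,440],"tray",im[195,270],"wall",im[230,243])
for n,uv in dict(bl=(244,181),br=(424,182)).items(): print(n,pts(g,uv,.03)[0])
for n,uv in dict(fl=(241,273),fr=(427,273)).items(): print(n,pts(g,uv,.003)[0])
a=cv2.resize(im[175:280,235:435],None,fx=4,fy=4,interpolation=cv2.INTER_CUBIC)
a=np.clip(a.astype(float)*1.8,0,255).astype(np.uint8); cv2.imwrite("pics/crop1.png",a[...,::-1])
s=get_image("scene")["image"][190:390,230:450]
cv2.imwrite("pics/crop2.png",np.clip(cv2.resize(s,None,fx=2.7,fy=2.7,interpolation=cv2.INTER_CUBIC)*1.5,0,255).astype(np.uint8)[...,::-1])
E
```

```text
mat [450.5 349.1] [298.6 119.4] 1.8
meter [429.9  -6.6] [ 82.6 160.9] 1.7
plate [ 481.9 -342.1] [187.8  90.5] 14.4
bg [ 92 100  82] tray [82 84 70] wall [36 38 32]
bl [0.67376966 0.1290549  0.03      ]
br [ 0.67441948 -0.20651829  0.03      ]
fl [0.50573048 0.13411903 0.003     ]
fr [ 0.50608864 -0.21294624  0.003     ]
```

View pics/crop1.png

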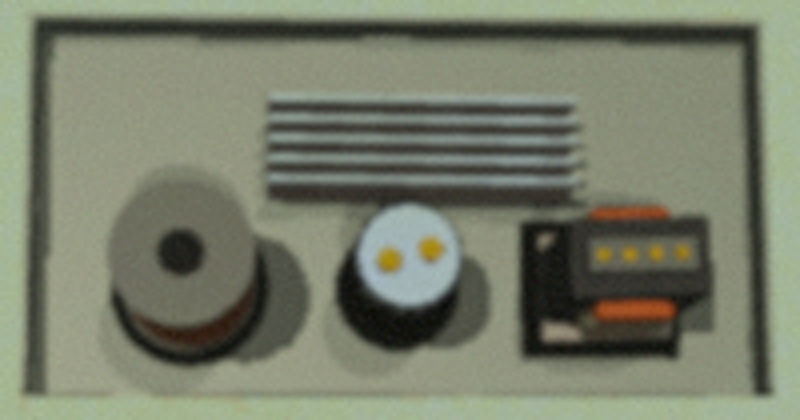

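View pics/crop2.png

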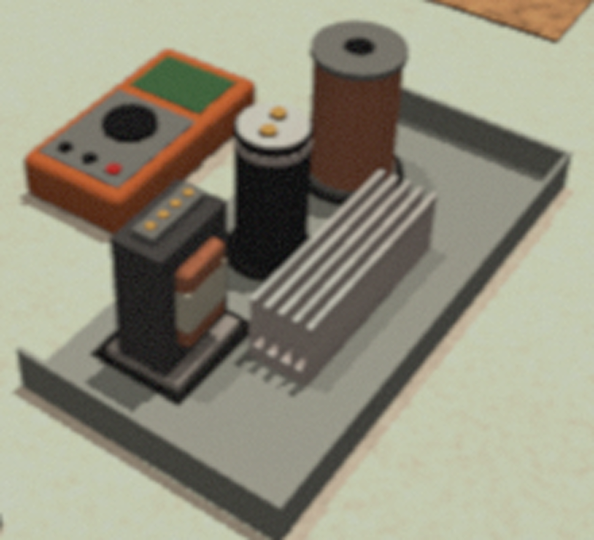

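```bash
python3 - <<'E'
from h import *
g=get_image("top"); im=g["image"]; hsv=cv2.cvtColor(im,cv2.COLOR_RGB2HSV)
def q(c,z):
    c=np.array(c,float); return np.round(pts(g,np.array([235,175])+(c+.5)/4-.5,z)*1000,1)
print("spool",q((182,252),.105)); print("cap",q((408,255),.101))
print("trafo corners\n",q([(571,222),(708,217),(710,297),(571,299)],.103))
print("sink\n",q([(268,95),(575,95),(578,188),(268,188)],.049))
print("trafo pad\n",q([(522,222),(522,356),(677,356)],.005))
print("back wall inner",q([(60,40),(740,42)],.003))
u=cv2.resize(im[225:350,450:550],None,fx=6,fy=6,interpolation=cv2.INTER_CUBIC)
gr=cv2.cvtColor(u,cv2.COLOR_RGB2GRAY)
# nest interior: dark area within rim
m=(cv2.cvtColor(im,cv2.COLOR_RGB2GRAY)<60).astype(np.uint8); o=np.zeros_like(m); o[225:350,450:550]=m[225:350,450:550]
cs,_=cv2.findContours(o,cv2.RETR_CCOMP,cv2.CHAIN_APPROX_NONE)
for c in cs:
    if cv2.contourArea(c)>500:
        p=(pts(g,c[:,0,:],.012)[:,:2]*1000).astype(np.float32); print(cv2.minAreaRect(p))
E
```

```text
spool [[555.8  58.1 105. ]]
cap [[555.5 -36.5 101. ]]
trafo corners
 [[ 569.5 -105.3  103. ]
 [ 571.9 -163.6  103. ]
 [ 537.7 -163.3  103. ]
 [ 536.7 -104.7  103. ]]
sink
 [[ 636.8   22.5   49. ]
 [ 637.7 -116.9   49. ]
 [ 594.7 -117.4   49. ]
 [ 594.1   22.3   49. ]]
trafo pad
 [[ 586.9  -97.6    5. ]
 [ 523.3  -96.5    5. ]
 [ 523.5 -169.4    5. ]]
back wall inner [[ 674.3  121.5    3. ]
 [ 675.8 -204.8    3. ]]
((482.464599609375, -345.29425048828125), (156.8361358642578, 56.574623107910156), 14.300543785095215)
((481.5328369140625, -341.26751708984375), (182.91104125976562, 86.08343505859375), 14.419770240783691)
((482.3929138183594, -345.1557312011719), (171.8451690673828, 71.422119140625), 14.279230117797852)
```

Emit:
{"method": "drive_tool", "body": {
  "steps": [
    [0.1,14.5,25,-3,-0.0131],
    [0.1,14.5,25,-3,-0.0131],
    [0.1,14.5,25,-3,-0.0131],
    [0.1,14.5,25,-3,-0.0131],
    [0.1,14.5,25,-3,-0.0131],
    [0.1,14.5,25,-3,-0.0131],
    [0.1,14.5,25,-3,-0.0131],
    [0.1,14.5,25,-3,-0.0131],
    [0.1,14.5,25,-3,-0.0131],
    [0.1,14.5,25,-3,-0.0131],
    [0.1,14.5,25,-3,-0.0131],
    [0.1,14.5,25,-3,-0.0131],
    [0.1,14.5,25,-3,-0.0131],
    [0.1,14.5,25,-3,-0.0131],
    [0.1,14.5,25,-3,-0.0131],
    [0.1,14.5,25,-3,-0.0131],
    [0.1,14.5,25,-3,-0.0131],
    [0.1,14.5,25,-3,-0.0131],
    [0.1,14.5,25,-3,-0.0131],
    [0.1,14.5,25,-3,-0.0131]
  ],
  "grip_force": 20
}}

```text
clock: 1.92
position: [0.4523, -0.1024, 0.1667]
ee_rot: [3.141, -0.002, 0.0]
force: [0.8, -0.4, -0.2]
width: 0.902
gripper_force: 0.0
```

Emit:
{"method": "drive_tool", "body": {
  "steps": [
    [0.1,13,20,0,0],
    [0.1,13,20,0,0],
    [0.1,13,20,0,0],
    [0.1,13,20,0,0],
    [0.1,13,20,0,0],
    [0.1,13,20,0,0],
    [0.1,13,20,0,0],
    [0.1,13,20,0,0],
    [0.1,0,0,0,0],
    [0.1,0,0,0,0]
  ]
}}

```text
clock: 2.75
position: [0.556, 0.0577, 0.1665]
ee_rot: [-3.141, -0.003, 0.0]
force: [0.9, -1.3, -0.8]
width: 0.898
gripper_force: 0.0
```

```bash
python3 - <<'E'
from h import *
s=observe(); print(s["position"],s["ee_rot"],s["joints"])
for n in("top","scene"):
    im=get_image(n)["image"]; im=im[150:300,200:450] if n=="top" else im[100:350,200:480]
    cv2.imwrite(f"pics/a_{n}.png",np.clip(cv2.resize(im,None,fx=2,fy=2)*1.5,0,255).astype(np.uint8)[...,::-1])
E
```

```text
[0.55595525 0.05773492 0.16647428] [-3.14108480e+00 -3.42032126e-03  4.31309059e-04] [ 0.01228399  0.40711198 -0.28442581  1.79387499  0.13538961  0.95977454
 -1.89661736]
```

View pics/a_scene.png

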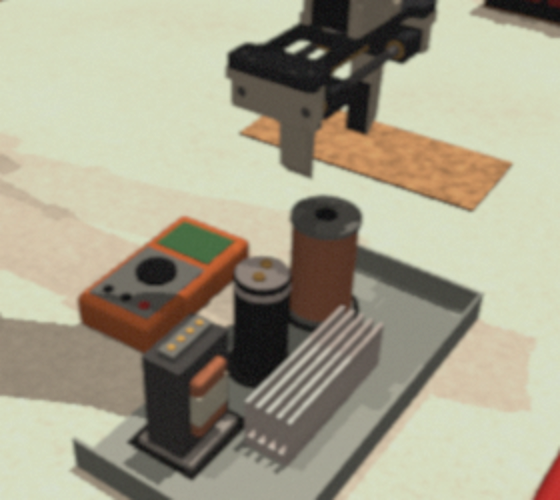

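Emit:
{"method": "drive_tool", "body": {
  "steps": [
    [0.1,0,0,-17,0],
    [0.1,0,0,-17,0],
    [0.1,0,0,-17,0],
    [0.1,0,0,-17,0],
    [0.1,0,0,-17,0],
    [0.1,0,0,-17,0],
    [0.1,0,0,-14,0],
    [0.1,0,0,0,0],
    [1,0,0,0,0],
    [1,0,0,0,0],
    [1,0,0,0,0],
    [1,0,0,0,0],
    [1,0,0,0,0],
    [1,0,0,0,0]
  ],
  "grip_force": 30
}}

```text
clock: 4.02
position: [0.5564, 0.0565, 0.0517]
ee_rot: [-3.141, 0.0, -0.002]
force: [-1.8, -1.0, 6.9]
width: 0.623
gripper_force: 30.0
```

Emit:
{"method": "drive_tool", "body": {
  "steps": [
    [1,0,0,8,0],
    [1,0,0,14,0],
    [1,0,0,16,0],
    [1,0,0,16,0],
    [1,0,0,16,0],
    [1,-8,12,0,0.02],
    [1,-16,24,0,0.04],
    [1,-16,24,0,0.04],
    [1,-16,24,0,0.04],
    [1,-16,24,0,0.04],
    [1,-16,24,0,0.04],
    [1,-16,24,0,0.04],
    [1,-16,24,0,0.04],
    [1,-16,24,0,0.04],
    [1,-16,24,0,0.04],
    [1,-16,24,0,0.04],
    [1,-16,24,0,0.04],
    [1,-12,16,0,0.04],
    [1,0,0,0,0.0],
    [1,0,0,0,0]
  ]
}}

```text
clock: 5.68
position: [0.3579, 0.3491, 0.1205]
ee_rot: [3.042, 0.782, -0.002]
force: [-0.0, -0.7, -3.8]
width: 0.63
gripper_force: 30.0
```

```bash
python3 - <<'E'
from h import *
s=observe(); print(s["position"],s["ee_rot"],s["joints"],s["width"])
E
```

```text
[0.35794857 0.34907903 0.12047247] [ 3.04244388e+00  7.82332385e-01 -1.63337091e-03] [-0.50737206  0.40599113 -0.48151643  1.96936115  0.25089749  0.82501009
 -2.19472327] 0.6299140522195104
```

Emit:
{"method": "drive_tool", "body": {
  "steps": [
    [1,0,0,-15,0],
    [1,0,0,-15,0],
    [1,0,0,-15,0],
    [1,0,0,-12,0],
    [1,0,0,-8,0],
    [1,0,0,-5,0],
    [1,0,0,0,0],
    [0.1,0,0,0,0],
    [0.1,0,0,0,0],
    [0.1,0,0,0,0],
    [0.1,0,0,10,0],
    [0.1,0,0,25,0],
    [0.1,0,0,30,0],
    [0.1,0,0,30,0],
    [0.25,0,0,20,0]
  ]
}}

```text
clock: 6.93
position: [0.36, 0.3492, 0.1694]
ee_rot: [-3.042, -0.777, -0.004]
force: [0.7, 0.2, -0.4]
width: 0.866
gripper_force: 0.0
```

```bash
python3 - <<'E'
from h import *
s=observe(); print(s["position"],s["ee_rot"],s["joints"],s["width"])
for n in("top","scene"):
    im=get_image(n)["image"]
    if n=="scene":im=im[100:350,200:480];cv2.imwrite(f"pics/b_{n}.png",np.clip(cv2.resize(im,None,fx=2,fy=2)*1.5,0,255).astype(np.uint8)[...,::-1])
E
```

```text
[0.36000437 0.34919328 0.16935944] [-3.04208362 -0.77698786 -0.0039655 ] [-0.47826734  0.34471777 -0.50558734  1.91367123  0.20581896  0.93063639
 -2.15279437] 0.8655069637668238
```

View pics/b_scene.png

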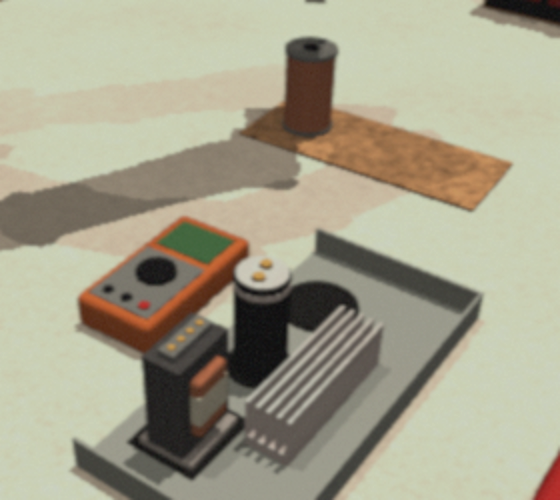

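Emit:
{"method": "drive_tool", "body": {
  "steps": [
    [0.28,12,-24,0,-0.0313],
    [0.28,12,-24,0,-0.0313],
    [0.28,12,-24,0,-0.0313],
    [0.28,12,-24,0,-0.0313],
    [0.28,12,-24,0,-0.0313],
    [0.28,12,-24,0,-0.0313],
    [0.28,12,-24,0,-0.0313],
    [0.28,12,-24,0,-0.0313],
    [0.28,12,-24,0,-0.0313],
    [0.28,12,-24,0,-0.0313],
    [0.28,12,-24,0,-0.0313],
    [0.28,12,-24,0,-0.0313],
    [0.28,12,-24,0,-0.0313],
    [0.28,12,-24,0,-0.0313],
    [0.28,12,-24,0,-0.0313],
    [0.28,12,-24,0,-0.0313],
    [0.28,3.5,-1.5,0,0],
    [0.28,0,0,0,0],
    [0.28,0,0,0,0]
  ]
}}

```text
clock: 8.62
position: [0.5548, -0.0365, 0.1656]
ee_rot: [-3.141, 0.001, 0.001]
force: [-0.9, -0.2, 0.3]
width: 0.716
gripper_force: 0.0
```

```bash
python3 - <<'E'
from h import *
s=observe(); print(s["position"],s["ee_rot"],s["joints"],s["width"])
g=get_image("scene"); im=g["image"]
cv2.imwrite("pics/c_scene.png",np.clip(cv2.resize(im[100:350,200:480],None,fx=2,fy=2)*1.5,0,255).astype(np.uint8)[...,::-1])
E
```

```text
[ 0.55481594 -0.03651577  0.16557843] [-3.14091547e+00  8.78282523e-04  1.04560898e-03] [ 0.14489921  0.39875733 -0.23444836  1.80470218  0.11011141  0.95145411
 -1.70725089] 0.715777065081409
```

View pics/c_scene.png

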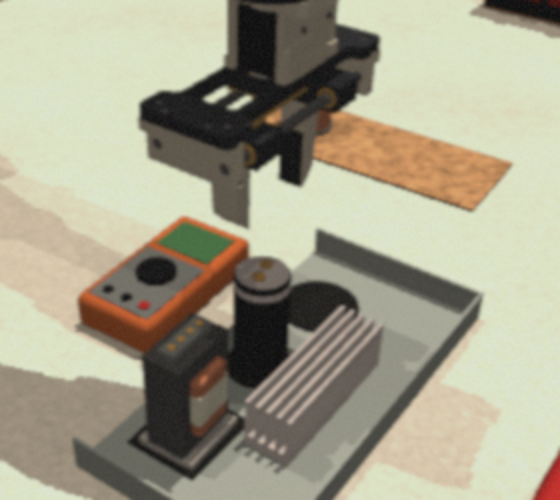

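The gripper straddles the capacitor along y, and the fingers clear the transformer. I'm descending now.

Emit:
{"method": "drive_tool", "body": {
  "steps": [
    [0.28,0,0,-17,0],
    [0.28,0,0,-17,0],
    [0.28,0,0,-17,0],
    [0.28,0,0,-17,0],
    [0.28,0,0,-17,0],
    [0.28,0,0,-17,0],
    [0.28,0,0,-14,0],
    [0.28,0,0,0,0],
    [1,0,0,0,0],
    [1,0,0,0,0],
    [1,0,0,0,0],
    [1,0,0,0,0],
    [1,0,0,0,0]
  ]
}}

```text
clock: 9.75
position: [0.5559, -0.0372, 0.0508]
ee_rot: [3.141, -0.002, 0.003]
force: [-1.3, -0.4, 6.0]
width: 0.496
gripper_force: 30.0
```

Emit:
{"method": "drive_tool", "body": {
  "steps": [
    [1,0,0,10,0],
    [1,0,0,20,0],
    [1,0,0,20,0],
    [1,0,0,20,0],
    [1,-4,14,0,0.02],
    [1,-8,28,0,0.04],
    [1,-8,28,0,0.04],
    [1,-8,30,0,0.04],
    [1,-8,30,0,0.04],
    [1,-8,30,0,0.04],
    [1,-8,30,0,0.04],
    [1,-8,30,0,0.04],
    [1,-8,30,0,0.04],
    [1,-8,30,0,0.04],
    [1,-8,30,0,0.04],
    [1,-8,30,0,0.04],
    [1,-8,30,0,0.04],
    [1,-4,16,0,0.04],
    [1,0,0,0,0],
    [1,0,0,0,0]
  ]
}}

```text
clock: 11.42
position: [0.4502, 0.3494, 0.1194]
ee_rot: [3.027, 0.84, -0.002]
force: [0.4, -1.2, -3.4]
width: 0.492
gripper_force: 30.0
```

Emit:
{"method": "drive_tool", "body": {
  "steps": [
    [1,0,0,-15,0],
    [1,0,0,-15,0],
    [1,0,0,-15,0],
    [1,0,0,-12,0],
    [1,0,0,-8,0],
    [1,0,0,-4.5,0],
    [1,0,0,0,0],
    [0.28,0,0,0,0],
    [0.28,0,0,0,0],
    [0.28,0,0,0,0],
    [0.28,0,0,10,0],
    [0.28,0,0,25,0],
    [0.2,0,0,30,0],
    [0.2,0,0,30,0],
    [0.2,0,0,20,0]
  ]
}}

```text
clock: 12.67
position: [0.4517, 0.3498, 0.1691]
ee_rot: [-3.026, -0.836, -0.005]
force: [0.1, 1.0, -0.2]
width: 0.796
gripper_force: 0.0
```

Emit:
{"method": "drive_tool", "body": {
  "steps": [
    [0.17,5.1,-24.2,0,-0.027],
    [0.17,5.1,-24.2,0,-0.027],
    [0.17,5.1,-24.2,0,-0.027],
    [0.17,5.1,-24.2,0,-0.027],
    [0.17,5.1,-24.2,0,-0.027],
    [0.17,5.1,-24.2,0,-0.027],
    [0.17,5.1,-24.2,0,-0.027],
    [0.17,5.1,-24.2,0,-0.027],
    [0.17,5.1,-24.2,0,-0.027],
    [0.17,5.1,-24.2,0,-0.027],
    [0.17,5.1,-24.2,0,-0.027],
    [0.17,5.1,-24.2,0,-0.027],
    [0.17,5.1,-24.2,0,-0.027],
    [0.17,5.1,-24.2,0,-0.027],
    [0.17,5.1,-24.2,0,-0.027],
    [0.17,5.1,-24.2,0,-0.027],
    [0.17,5.1,-24.2,0,-0.027],
    [0.17,5.1,-24.2,0,-0.027],
    [0.17,5.1,-24.2,0,-0.027],
    [0.17,5.1,-24.2,0,-0.027]
  ]
}}

```text
clock: 14.33
position: [0.5535, -0.1362, 0.1663]
ee_rot: [-3.141, 0.003, -0.002]
force: [0.7, 0.4, -0.6]
width: 0.835
gripper_force: 0.0
```

Emit:
{"method": "drive_tool", "body": {
  "steps": [
    [0.17,0,0,0,0],
    [0.17,0,0,-17,0],
    [0.17,0,0,-17,0],
    [0.17,0,0,-17,0],
    [0.17,0,0,-17,0],
    [0.17,0,0,-17,0],
    [0.17,0,0,-17,0],
    [0.17,0,0,-12,0],
    [0.17,0,0,0,0],
    [1,0,0,0,0],
    [1,0,0,0,0],
    [1,0,0,0,0],
    [1,0,0,0,0],
    [1,0,0,0,0]
  ]
}}

```text
clock: 15.5
position: [0.554, -0.1357, 0.0525]
ee_rot: [3.141, -0.002, 0.003]
force: [-1.3, -2.5, 7.2]
width: 0.656
gripper_force: 29.9
```

Emit:
{"method": "drive_tool", "body": {
  "steps": [
    [1,0,0,10,0],
    [1,0,0,20,0],
    [1,0,0,20,0],
    [1,0,0,20,0],
    [1,0,14,0,0.02],
    [1,0,28,0,0.04],
    [1,0,32,0,0.04],
    [1,0,32,0,0.04],
    [1,0,35,0,0.04],
    [1,-1,35,0,0.04],
    [1,-1,35,0,0.04],
    [1,-1,35,0,0.04],
    [1,-1,35,0,0.04],
    [1,-1,35,0,0.04],
    [1,-1,35,0,0.04],
    [1,-1,35,0,0.04],
    [1,-1,35,0,0.04],
    [1,-1,34,0,0.04],
    [1,0,20,0,0],
    [1,0,10,0,0]
  ],
  "grip_force": 40
}}

```text
clock: 17.17
position: [0.5416, 0.3548, 0.1208]
ee_rot: [-3.023, -0.844, 0.002]
force: [0.1, 1.2, -5.7]
width: 0.653
gripper_force: 39.9
```

Emit:
{"method": "drive_tool", "body": {
  "steps": [
    [1,0,0,0,0],
    [1,0,0,-15,0],
    [1,0,0,-15,0],
    [1,0,0,-15,0],
    [1,0,0,-12,0],
    [1,0,0,-8,0],
    [1,0,0,-5,0],
    [1,0,0,0,0],
    [0.17,0,0,0,0],
    [0.17,0,0,0,0],
    [0.17,0,0,0,0],
    [0.17,0,0,10,0],
    [0.17,0,0,25,0],
    [0.17,0,0,30,0],
    [0.17,0,0,30,0],
    [0.17,0,0,20,0]
  ]
}}

```text
clock: 18.5
position: [0.545, 0.3508, 0.1704]
ee_rot: [-3.027, -0.836, -0.006]
force: [0.8, 0.7, 1.1]
width: 0.828
gripper_force: 0.0
```

```bash
python3 - <<'E'
from h import *
s=observe(); print(s["position"],s["ee_rot"],s["joints"],s["width"])
g=get_image("scene"); im=g["image"]
cv2.imwrite("pics/d_scene.png",np.clip(cv2.resize(im[100:390,200:480],None,fx=2,fy=2)*1.5,0,255).astype(np.uint8)[...,::-1])
E
```

```text
[0.54503178 0.35076862 0.17043051] [-3.02656041 -0.83617253 -0.00570222] [-0.4153248   0.54766571 -0.36549677  1.56052852  0.21406274  1.06903009
 -1.86622695] 0.8277466491178573
```

View pics/d_scene.png

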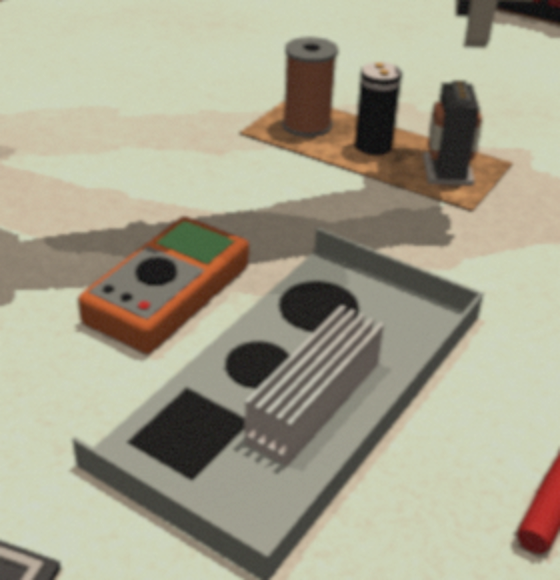

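All three stand upright on the mat and the pads are bare. Next I measure the pads and the heat sink from above.

```bash
python3 - <<'E'
from h import *
g=get_image("top"); im=g["image"]; V=cv2.cvtColor(im,cv2.COLOR_RGB2GRAY)
cv2.imwrite("pics/e_top.png",np.clip(cv2.resize(im[170:285,230:440],None,fx=3.5,fy=3.5)*1.5,0,255).astype(np.uint8)[...,::-1])
m=np.zeros_like(V); m[220:275,250:420]=(V[220:275,250:420]<45)
for c in cv2.findContours(m,cv2.RETR_EXTERNAL,cv2.CHAIN_APPROX_NONE)[0]:
    if cv2.contourArea(c)>300:
        p=(pts(g,c[:,0,:],.005)[:,:2]*1000).astype(np.float32); print(np.round(cv2.minEnclosingCircle(p)[0],1),cv2.minAreaRect(p))
E
```

```text
[555.  -38.1] ((555.1549072265625, -38.05126953125), (54.440608978271484, 53.61876678466797), 44.782798767089844)
[ 554.4 -133.5] ((555.0052490234375, -133.05953979492188), (60.864585876464844, 72.92718505859375), 0.09954026341438293)
[555.  59.] ((555.3949584960938, 58.762657165527344), (69.82339477539062, 70.89490509033203), 0.2430267184972763)
```

View pics/e_top.png

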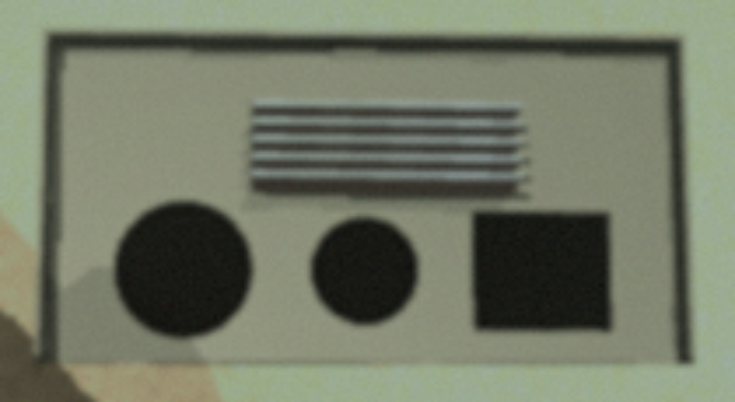

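Emit:
{"method": "drive_tool", "body": {
  "steps": [
    [0.25,4.4,-24.9,0,0.0644],
    [0.25,4.4,-24.9,0,0.0644],
    [0.25,4.4,-24.9,0,0.0644],
    [0.25,4.4,-24.9,0,0.0644],
    [0.25,4.4,-24.9,0,0.0644],
    [0.25,4.4,-24.9,0,0.0644],
    [0.25,4.4,-24.9,0,0.0644],
    [0.25,4.4,-24.9,0,0.0644],
    [0.25,4.4,-24.9,0,0.0644],
    [0.25,4.4,-24.9,0,0.0644],
    [0.25,4.4,-24.9,0,0.0644],
    [0.25,4.4,-24.9,0,0.0644],
    [0.25,4.4,-24.9,0,0.0644],
    [0.25,4.4,-24.9,0,0.0644],
    [0.25,4.4,-24.9,0,0.0644],
    [0.25,4.4,-24.9,0,0.0644],
    [0.25,0,0,0,0],
    [0.25,0,0,0,0]
  ]
}}

```text
clock: 20.1
position: [0.6145, -0.0509, 0.1659]
ee_rot: [-2.227, -2.215, 0.001]
force: [-0.5, 0.7, -0.6]
width: 0.751
gripper_force: 0.0
```

Emit:
{"method": "drive_tool", "body": {
  "steps": [
    [0.25,2,3.5,-14,0.005],
    [0.25,0,0,-20,0],
    [0.25,0,0,-20,0],
    [0.25,0,0,-20,0],
    [0.25,0,0,-20,0],
    [0.25,0,0,-20,0],
    [0.25,0,0,-15,0],
    [0.25,0,0,-10,0],
    [0.25,0,0,-5,0],
    [0.25,0,0,0,0],
    [1,0,0,0,0],
    [1,0,0,0,0],
    [1,0,0,0,0],
    [1,0,0,0,0],
    [1,0,0,0,0],
    [1,0,0,0,0]
  ],
  "grip_force": 30
}}

```text
clock: 21.43
position: [0.6172, -0.0452, 0.0229]
ee_rot: [2.217, 2.224, 0.002]
force: [0.5, -0.7, 3.5]
width: 0.432
gripper_force: 30.0
```

Emit:
{"method": "drive_tool", "body": {
  "steps": [
    [1,0,0,10,0],
    [1,0,0,20,0],
    [1,0,0,25,0],
    [1,0,0,25,0],
    [1,-8.3,-18.7,0,-0.083],
    [1,-8.3,-18.7,0,-0.083],
    [1,-8.3,-18.7,0,-0.083],
    [1,-8.3,-18.7,0,-0.083],
    [1,-8.3,-18.7,0,-0.083],
    [1,-8.3,-18.7,0,-0.083],
    [1,-8.3,-18.7,0,-0.083],
    [1,-8.3,-18.7,0,-0.083],
    [1,-8.3,-18.7,0,-0.083],
    [1,-8.3,-18.7,0,-0.083],
    [1,-8.3,-18.7,0,-0.083],
    [1,-8.3,-18.7,0,-0.083],
    [1,-8.3,-18.7,0,-0.083],
    [1,-8.3,-18.7,0,-0.083],
    [1,-8.3,-18.7,0,-0.083],
    [1,-8.3,-18.7,0,-0.083]
  ]
}}

```text
clock: 23.1
position: [0.483, -0.3448, 0.1025]
ee_rot: [-3.118, -0.38, 0.0]
force: [-0.1, -0.5, -3.5]
width: 0.437
gripper_force: 30.0
```

Emit:
{"method": "drive_tool", "body": {
  "steps": [
    [1,0,0,0,0],
    [1,0,0,0,0],
    [1,0,0,-15,0],
    [1,0,0,-15,0]
  ]
}}

```text
clock: 23.43
position: [0.485, -0.3435, 0.0729]
ee_rot: [3.117, 0.389, 0.003]
force: [-0.5, 0.3, -4.3]
width: 0.435
gripper_force: 30.0
```

```bash
python3 - <<'E'
from h import *
s=observe(); print(s["position"],s["ee_rot"],s["joints"],s["width"])
g=get_image("scene"); im=g["image"]
cv2.imwrite("pics/f_scene.png",np.clip(cv2.resize(im[220:470,60:360],None,fx=2,fy=2)*1.5,0,255).astype(np.uint8)[...,::-1])
E
```

```text
[ 0.48503063 -0.34345154  0.07294589] [3.11698718 0.38937454 0.00340125] [ 0.66302378  0.55931553 -0.19434869  1.80158722  0.14307749  0.79234692
 -0.92514745] 0.43465685184697783
```

View pics/f_scene.png

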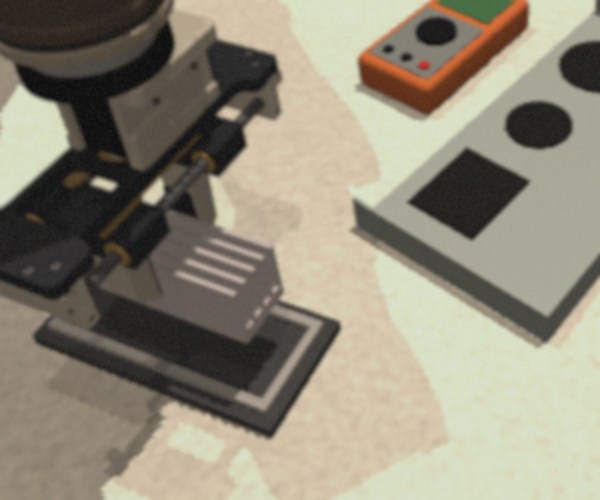

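Emit:
{"method": "drive_tool", "body": {
  "steps": [
    [1,0,-1,-12,0],
    [1,0,0,-12,0],
    [1,0,0,-10,0],
    [1,0,0,-5,0],
    [1,0,0,-3,0],
    [1,0,0,0,0],
    [0.3,0,0,0,0],
    [0.3,0,0,0,0],
    [0.3,0,0,0,0],
    [0.3,0,0,10,0],
    [0.3,0,0,25,0],
    [0.2,0,0,30,0],
    [0.17,0,0,40,0],
    [0.17,0,0,35,0]
  ]
}}

```text
clock: 24.65
position: [0.4838, -0.3452, 0.1731]
ee_rot: [3.117, 0.386, 0.001]
force: [0.5, -0.7, 0.6]
width: 0.823
gripper_force: 0.0
```

Emit:
{"method": "drive_tool", "body": {
  "steps": [
    [0.17,2.2,25,0,0.0104],
    [0.17,2.2,25,0,0.0104],
    [0.17,2.2,25,0,0.0104],
    [0.17,2.2,25,0,0.0104],
    [0.17,2.2,25,0,0.0104],
    [0.17,2.2,25,0,0.0104],
    [0.17,2.2,25,0,0.0104],
    [0.17,2.2,25,0,0.0104],
    [0.17,2.2,25,0,0.0104],
    [0.17,2.2,25,0,0.0104],
    [0.17,2.2,25,0,0.0104],
    [0.17,2.2,25,0,0.0104],
    [0.17,2.2,25,0,0.0104],
    [0.17,2.2,25,0,0.0104],
    [0.17,2.2,25,0,0.0104],
    [0.17,2.2,25,0,0.0104],
    [0.17,2.2,25,0,0.0104],
    [0.17,2.2,25,0,0.0104],
    [0.17,2.2,25,0,0.0104],
    [0.17,2.2,25,0,0.0104]
  ]
}}

```text
clock: 26.32
position: [0.528, 0.1559, 0.1714]
ee_rot: [3.06, 0.708, 0.002]
force: [-0.3, -0.5, 1.1]
width: 0.831
gripper_force: 0.0
```

Emit:
{"method": "drive_tool", "body": {
  "steps": [
    [0.17,2.2,25,0,0.0104],
    [0.17,2.2,25,0,0.0104],
    [0.17,2.2,25,0,0.0104],
    [0.17,2.2,25,0,0.0104],
    [0.17,2.2,25,0,0.0104],
    [0.17,2.2,25,0,0.0104],
    [0.17,2.2,25,0,0.0104],
    [0.17,2.2,21,0,0.0104],
    [0.17,0,0,0,0],
    [0.17,0,0,0,0]
  ]
}}

```text
clock: 27.15
position: [0.545, 0.3521, 0.1709]
ee_rot: [-3.027, -0.837, -0.001]
force: [0.0, -0.9, 0.1]
width: 0.832
gripper_force: 0.0
```

```bash
python3 - <<'E'
from h import *
s=observe(); print(s["position"],s["ee_rot"],s["joints"][6])
a=get_image("scene")["image"]; b=get_image("top")["image"]
A=cv2.resize(a[100:400,80:480],(800,300) if 0 else (400,300)); B=cv2.resize(b[180:400,70:560],(800,359))
B=cv2.resize(b[180:360,160:560],(400,180))
o=np.zeros((480,400,3),np.uint8); o[:300]=A; o[300:]=B
cv2.imwrite("pics/g.png",np.clip(cv2.resize(o,(500,600))*1.5,0,255).astype(np.uint8)[...,::-1])
E
```

```text
[0.54496818 0.35208548 0.17088518] [-3.02731922e+00 -8.37242933e-01 -7.11239110e-04] -1.895589580055344
```

View pics/g.png

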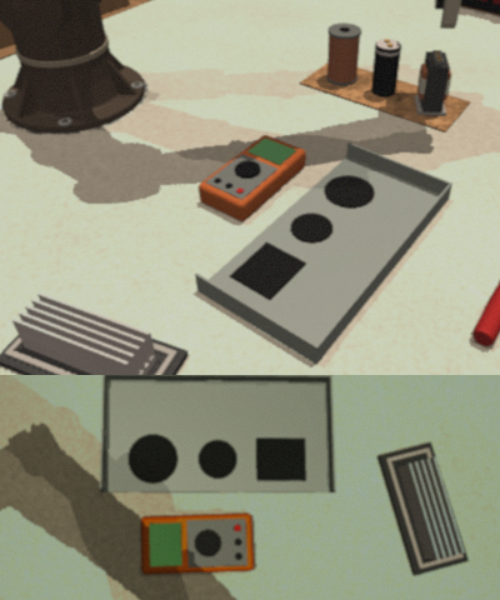

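The heat sink is in the plate with its fins up. I'll check numerically that it isn't sitting on the rim, because parallax shifts its top to the right in this view.

```bash
python3 - <<'E'
from h import *
g=get_image("top"); im=g["image"]; V=cv2.cvtColor(im,cv2.COLOR_RGB2GRAY)
a=im[225:350,450:550]; cv2.imwrite("pics/h.png",np.clip(cv2.resize(a,None,fx=4.8,fy=4.8,interpolation=cv2.INTER_CUBIC)*1.7,0,255).astype(np.uint8)[...,::-1])
E
```

```text
(no output)
```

View pics/h.png

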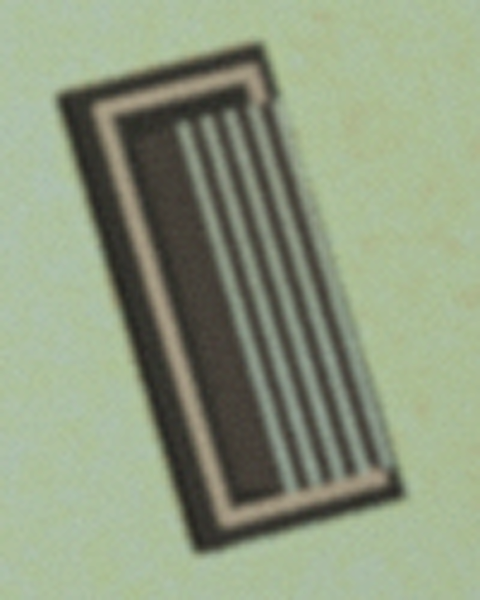

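The base sits about 7 mm inside the left rim, so the heat sink is seated. Next is the transformer.

Emit:
{"method": "drive_tool", "body": {
  "steps": [
    [0.17,0,-1.3,-10,0],
    [0.17,0,0,-17,0],
    [0.17,0,0,-17,0],
    [0.17,0,0,-17,0],
    [0.17,0,0,-17,0],
    [0.17,0,0,-17,0],
    [0.17,0,0,-15,0],
    [0.17,0,0,-8,0],
    [0.17,0,0,0,0],
    [1,0,0,0,0],
    [1,0,0,0,0],
    [1,0,0,0,0],
    [1,0,0,0,0],
    [1,0,0,0,0]
  ],
  "grip_force": 40
}}

```text
clock: 28.47
position: [0.546, 0.3499, 0.0534]
ee_rot: [-3.028, -0.834, -0.003]
force: [-0.6, -0.2, 5.4]
width: 0.651
gripper_force: 39.9
```

Emit:
{"method": "drive_tool", "body": {
  "steps": [
    [1,0,0,10,0],
    [1,0,0,20,0],
    [1,0,0,20,0],
    [1,0,0,20,0],
    [1,0,-13,0,-0.02],
    [1,0.5,-25,0,-0.04],
    [1,0.5,-35,0,-0.04],
    [1,1,-35,0,-0.04],
    [1,1,-35,0,-0.04],
    [1,1,-35,0,-0.04],
    [1,1,-35,0,-0.04],
    [1,1,-35,0,-0.04],
    [1,1,-35,0,-0.04],
    [1,1,-35,0,-0.04],
    [1,1,-35,0,-0.04],
    [1,1,-35,0,-0.04],
    [1,0,-35,0,-0.04],
    [1,0,-30,0,-0.037],
    [1,0,-20,0,0],
    [1,0,-10,0,0]
  ]
}}

```text
clock: 30.13
position: [0.5534, -0.1387, 0.1213]
ee_rot: [3.14, -0.009, -0.004]
force: [0.0, -0.3, -5.6]
width: 0.651
gripper_force: 39.9
```

Emit:
{"method": "drive_tool", "body": {
  "steps": [
    [1,0,0,0,0],
    [1,0,0,0,0],
    [1,0,0,-15,0],
    [1,0,0,-15,0],
    [1,0,0,0,0],
    [1,0,0,0,0]
  ]
}}

```text
clock: 30.63
position: [0.5546, -0.1316, 0.0916]
ee_rot: [-3.14, -0.005, 0.004]
force: [0.1, -0.3, -4.8]
width: 0.653
gripper_force: 39.9
```

```bash
python3 - <<'E'
from h import *
s=observe(); print(s["position"],s["ee_rot"],s["width"])
E
```

```text
[ 0.55463906 -0.13158426  0.0916497 ] [-3.14035237 -0.00465835  0.0035929 ] 0.6527426680701071
```

Emit:
{"method": "drive_tool", "body": {
  "steps": [
    [1,0.4,-1.4,-12,-0.001],
    [1,0,0,-12,0],
    [1,0,0,-8,0],
    [1,0,0,-4.5,0],
    [1,0,0,0,0],
    [1,0,0,0,0],
    [0.25,0,0,0,0],
    [0.25,0,0,0,0],
    [0.25,0,0,0,0],
    [0.2,0,0,10,0],
    [0.2,0,0,25,0],
    [0.2,0,0,40,0],
    [0.28,0,0,35,0],
    [0.28,0,0,5,0]
  ]
}}

```text
clock: 31.8
position: [0.5594, -0.1352, 0.1781]
ee_rot: [3.14, -0.001, 0.016]
force: [1.5, 0.4, 0.0]
width: 0.732
gripper_force: 0.0
```

Emit:
{"method": "drive_tool", "body": {
  "steps": [
    [0.28,-5.2,24.1,0,0.027],
    [0.28,-5.2,24.1,0,0.027],
    [0.28,-5.2,24.1,0,0.027],
    [0.28,-5.2,24.1,0,0.027],
    [0.28,-5.2,24.1,0,0.027],
    [0.28,-5.2,24.1,0,0.027],
    [0.28,-5.2,24.1,0,0.027],
    [0.28,-5.2,24.1,0,0.027],
    [0.28,-5.2,24.1,0,0.027],
    [0.28,-5.2,24.1,0,0.027],
    [0.28,-5.2,24.1,0,0.027],
    [0.28,-5.2,24.1,0,0.027],
    [0.28,-5.2,24.1,0,0.027],
    [0.28,-5.2,24.1,0,0.027],
    [0.28,-5.2,24.1,0,0.027],
    [0.28,-5.2,24.1,0,0.027],
    [0.28,-5.2,24.1,0,0.027],
    [0.28,-5.2,24.1,0,0.027],
    [0.28,-5.2,24.1,0,0.027],
    [0.28,-5.2,24.1,0,0.027]
  ]
}}

```text
clock: 33.47
position: [0.4517, 0.3482, 0.1717]
ee_rot: [-3.027, -0.839, -0.002]
force: [0.6, -0.2, -0.1]
width: 0.718
gripper_force: 0.0
```

Emit:
{"method": "drive_tool", "body": {
  "steps": [
    [0.28,0,0,0,0],
    [0.28,0,0,0,0]
  ]
}}

```text
clock: 33.63
position: [0.4512, 0.3486, 0.1715]
ee_rot: [-3.026, -0.841, -0.001]
force: [0.5, -0.6, -0.7]
width: 0.719
gripper_force: 0.0
```

```bash
python3 - <<'E'
from h import *
s=observe(); print(s["position"],s["ee_rot"],s["width"])
g=get_image("top"); im=g["image"]; V=cv2.cvtColor(im,cv2.COLOR_RGB2GRAY)
a=np.clip(cv2.resize(im[215:280,350:430],None,fx=7,fy=7,interpolation=cv2.INTER_CUBIC)*1.9,0,255).astype(np.uint8)[...,::-1]
cv2.imwrite("pics/i.png",a)
E
```

```text
[0.45119124 0.34863859 0.17149729] [-3.02595048e+00 -8.41026173e-01 -1.26903986e-03] 0.719304680378819
```

View pics/i.png

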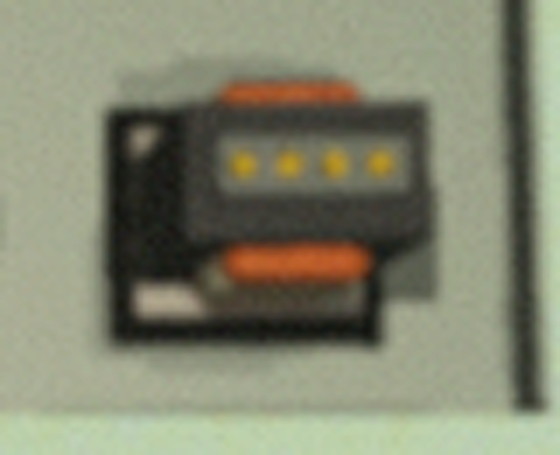

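The transformer stands square on its pad, with its centre at about (554.5, -132.7) mm against the pad's (555, -133). Next is the capacitor.

Emit:
{"method": "drive_tool", "body": {
  "steps": [
    [0.28,0.5,1,-10,0],
    [0.28,0,0,-18,0],
    [0.28,0,0,-18,0],
    [0.28,0,0,-18,0],
    [0.28,0,0,-18,0],
    [0.28,0,0,-18,0],
    [0.28,0,0,-13,0],
    [0.28,0,0,-7,0],
    [0.28,0,0,0,0],
    [1,0,0,0,0],
    [1,0,0,0,0],
    [1,0,0,0,0],
    [1,0,0,0,0],
    [1,0,0,0,0]
  ],
  "grip_force": 30
}}

```text
clock: 34.85
position: [0.4528, 0.3483, 0.0516]
ee_rot: [-3.028, -0.837, -0.002]
force: [-0.5, -0.6, 4.1]
width: 0.499
gripper_force: 30.0
```

Emit:
{"method": "drive_tool", "body": {
  "steps": [
    [1,0,0,10,0],
    [1,0,0,20,0],
    [1,0,0,20,0],
    [1,0,0,20,0],
    [1,4,-14,0,-0.02],
    [1,8,-28,0,-0.04],
    [1,8,-30,0,-0.04],
    [1,8,-30,0,-0.04],
    [1,8,-30,0,-0.04],
    [1,8,-30,0,-0.04],
    [1,8,-30,0,-0.04],
    [1,8,-30,0,-0.04],
    [1,8,-30,0,-0.04],
    [1,8,-30,0,-0.04],
    [1,8,-30,0,-0.04],
    [1,8,-30,0,-0.04],
    [1,8,-30,0,-0.04],
    [1,3,-14,0,-0.04],
    [1,0,0,0,0],
    [1,0,0,0,0]
  ]
}}

```text
clock: 36.52
position: [0.5547, -0.0391, 0.1204]
ee_rot: [3.142, -0.005, -0.002]
force: [-0.2, 0.5, -2.8]
width: 0.496
gripper_force: 30.0
```

Emit:
{"method": "drive_tool", "body": {
  "steps": [
    [1,0,0,-15,0],
    [1,0,0,-15,0],
    [1,0,0,0,0],
    [1,0,0,0,0],
    [1,0,0,0,0]
  ]
}}

```text
clock: 36.93
position: [0.5554, -0.037, 0.0913]
ee_rot: [-3.141, -0.002, -0.0]
force: [0.0, -0.5, -3.0]
width: 0.494
gripper_force: 30.0
```

Emit:
{"method": "drive_tool", "body": {
  "steps": [
    [1,0.8,-1,-12,0],
    [1,0,0,-12,0],
    [1,0,0,-9,0],
    [1,0,0,-5,0],
    [1,0,0,0,0],
    [1,0,0,0,0],
    [0.3,0,0,0,0],
    [0.3,0,0,0,0],
    [0.3,0,0,0,0],
    [0.3,0,0,10,0],
    [0.3,0,0,25,0],
    [0.3,0,0,35,0],
    [0.2,0,0,30,0],
    [0.1,0,0,20,0],
    [0.1,0,0,0,0]
  ]
}}

```text
clock: 38.18
position: [0.5589, -0.0387, 0.1784]
ee_rot: [3.141, -0.001, 0.013]
force: [1.2, 0.2, 0.1]
width: 0.868
gripper_force: 0.0
```

Emit:
{"method": "drive_tool", "body": {
  "steps": [
    [0.1,-12.2,24.2,0,0.0313],
    [0.1,-12.2,24.2,0,0.0313],
    [0.1,-12.2,24.2,0,0.0313],
    [0.1,-12.2,24.2,0,0.0313],
    [0.1,-12.2,24.2,0,0.0313],
    [0.1,-12.2,24.2,0,0.0313],
    [0.1,-12.2,24.2,0,0.0313],
    [0.1,-12.2,24.2,0,0.0313],
    [0.1,-12.2,24.2,0,0.0313],
    [0.1,-12.2,24.2,0,0.0313],
    [0.1,-12.2,24.2,0,0.0313],
    [0.1,-12.2,24.2,0,0.0313],
    [0.1,-12.2,24.2,0,0.0313],
    [0.1,-12.2,24.2,0,0.0313],
    [0.1,-12.2,24.2,0,0.0313],
    [0.1,-12.2,24.2,0,0.0313],
    [0.1,0,0,0,0],
    [0.1,0,0,0,0],
    [0.1,0,0,0,0]
  ]
}}

```text
clock: 39.77
position: [0.3612, 0.3475, 0.1727]
ee_rot: [3.043, 0.777, -0.0]
force: [0.2, 0.8, -0.1]
width: 0.897
gripper_force: 0.0
```

```bash
python3 - <<'E'
from h import *
g=get_image("top"); im=g["image"]; V=cv2.cvtColor(im,cv2.COLOR_RGB2GRAY)
m=np.zeros_like(V); m[222:270,315:360]=V[222:270,315:360]>100
m=cv2.morphologyEx(m,cv2.MORPH_CLOSE,np.ones((5,5)))
cs=cv2.findContours(m,cv2.RETR_EXTERNAL,cv2.CHAIN_APPROX_NONE)[0]
for c in cs:
    if cv2.contourArea(c)>100: (u,r)=cv2.minEnclosingCircle(c); print(u,r,pts(g,u,.101)[0]*1000)
print(observe()["joints"])
E
```

```text
(337.095947265625, 239.33837890625) 11.120323181152344 [553.84462898 -37.31620921 101.        ]
[-0.41697777  0.35573783 -0.58074124  1.90325005  0.23775689  0.95147943
 -2.18040824]
```

Emit:
{"method": "drive_tool", "body": {
  "steps": [
    [0.1,-1,1.5,-10,0],
    [0.1,0,0,-18,0],
    [0.1,0,0,-18,0],
    [0.1,0,0,-18,0],
    [0.1,0,0,-18,0],
    [0.1,0,0,-18,0],
    [0.1,0,0,-14,0],
    [0.1,0,0,-7,0],
    [0.1,0,0,0,0],
    [1,0,0,0,0],
    [1,0,0,0,0],
    [1,0,0,0,0],
    [1,0,0,0,0],
    [1,0,0,0,0]
  ]
}}

```text
clock: 40.98
position: [0.3605, 0.3496, 0.0524]
ee_rot: [3.044, 0.777, 0.002]
force: [0.1, -2.5, 5.7]
width: 0.629
gripper_force: 30.0
```

Emit:
{"method": "drive_tool", "body": {
  "steps": [
    [1,0,0,10,0],
    [1,0,0,20,0],
    [1,0,0,20,0],
    [1,0,0,20,0],
    [1,8,-12,0,-0.02],
    [1,16,-24,0,-0.04],
    [1,16,-24,0,-0.04],
    [1,16,-24,0,-0.04],
    [1,16,-24,0,-0.04],
    [1,16,-24,0,-0.04],
    [1,16,-24,0,-0.04],
    [1,16,-24,0,-0.04],
    [1,16,-24,0,-0.04],
    [1,16,-24,0,-0.04],
    [1,16,-24,0,-0.04],
    [1,16,-24,0,-0.04],
    [1,12,-15,0,-0.04],
    [1,0,0,0,0],
    [1,0,0,0,0],
    [1,0,0,0,0]
  ]
}}

```text
clock: 42.65
position: [0.5552, 0.0596, 0.1215]
ee_rot: [-3.141, -0.002, 0.002]
force: [-0.2, 0.2, -4.5]
width: 0.628
gripper_force: 30.0
```

Emit:
{"method": "drive_tool", "body": {
  "steps": [
    [1,0,0,-15,0],
    [1,0,0,-15,0],
    [1,0,0,0,0],
    [1,0,0,0,0],
    [1,0,0,0,0]
  ]
}}

```text
clock: 43.07
position: [0.5559, 0.0597, 0.0924]
ee_rot: [-3.141, -0.003, -0.0]
force: [0.4, 0.5, -3.7]
width: 0.63
gripper_force: 30.0
```

Emit:
{"method": "drive_tool", "body": {
  "steps": [
    [1,0.6,-1,-12,0],
    [1,0,0,-12,0],
    [1,0,0,-9,0],
    [1,0,0,-5.5,0],
    [1,0,0,0,0],
    [1,0,0,0,0],
    [0.12,0,0,0,0],
    [0.12,0,0,0,0],
    [0.12,0,0,0,0],
    [0.12,0,0,10,0],
    [0.12,0,0,25,0],
    [0.12,0,0,35,0],
    [0.12,0,0,30,0],
    [0.12,0,0,10,0],
    [0.12,-10,20,0,0],
    [0.12,-10,25,0,0],
    [0.12,-10,30,0,0],
    [0.12,-10,30,0,0],
    [0.12,-10,30,0,0],
    [0.12,-10,30,0,0]
  ]
}}

```text
clock: 44.73
position: [0.4959, 0.224, 0.1639]
ee_rot: [-3.141, -0.0, -0.001]
force: [0.5, 0.9, -1.6]
width: 0.879
gripper_force: 0.0
```

Emit:
{"method": "drive_tool", "body": {
  "steps": [
    [0.12,-15,25,0,0],
    [0.12,-15,25,0,0],
    [0.12,-15,25,0,0],
    [0.12,-15,25,0,0],
    [0.12,0,0,0,0],
    [0.12,0,0,0,0]
  ]
}}

```text
clock: 45.23
position: [0.4353, 0.3245, 0.1639]
ee_rot: [-3.141, -0.007, -0.0]
force: [-0.1, -0.4, -1.2]
width: 0.881
gripper_force: 0.0
```

```bash
python3 - <<'E'
from h import *
b=get_image("top")["image"][170:350,235:555]; a=get_image("scene")["image"][190:420,80:450]
o=np.zeros((600,800,3),np.uint8); B=cv2.resize(b,(533,300)); A=cv2.resize(a,(482,300)); o[:300,:533]=B; o[300:,:482]=A
cv2.imwrite("pics/j.png",np.clip(o[:,:540]*1.7,0,255).astype(np.uint8)[...,::-1])
E
```

```text
(no output)
```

View pics/j.png

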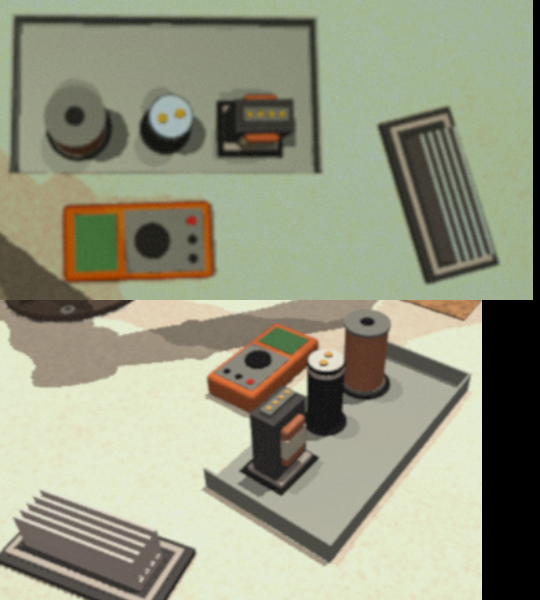

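```bash
python3 - <<'E'
from h import *
g=get_image("top"); V=cv2.cvtColor(g["image"],cv2.COLOR_RGB2GRAY).astype(float)
r=cv2.GaussianBlur(V,(5,5),0)[230:250,270:292]; w=np.clip(48-r,0,None); w[15:]=0; y,x=np.mgrid[230:250,270:292]
print(np.round(r[:,11]).astype(int)); u=((w*x).sum()/w.sum(),(w*y).sum()/w.sum()); print(u,pts(g,u,.105)*1000)
m=(V[222:262,318:358]>85).astype(np.uint8); n,l,s,c=cv2.connectedComponentsWithStats(m); print(s); print(np.round(V[222:262,337]).astype(int),np.round(V[239,318:358]).astype(int))
E
```

```text
[64 64 60 51 39 29 22 20 20 20 20 20 21 25 35 47 57 63 65 65]
(np.float64(279.4048996625085), np.float64(239.1269890463929)) [[553.23592753  59.24222771 105.        ]]
[[  0   0  40  40 979]
 [  0   0   9  20  59]
 [ 19   0  21  21 133]
 [  7   5  25  25 422]
 [ 37  37   3   3   7]]
[ 88  87  81  72  67  86 101 106 104 104 104 105 103 106 105 103 105 106
 105 104 103 103 105 104 104 105 105 106 106  97  65  33  14  15  14  12
  12  12  13  22] [ 90  86  69  42  20  26  56  86 103 104 104 100  90  84  84  84  85  94
 101 106 102  93  81  79  78  77  78  81  91 102 103  92  77  70  77  84
  85  89  86  85]
```

```bash
python3 -c "
from cell import arm; print(arm.sign_off())"
```

```text
the job is handed in; nothing more can be done
None
```

The job is done and handed in at about 45 s: the heat sink lies fins up in the nest, and the transformer (square to its pad), capacitor and spool stand upright within about 2 mm of their pad centres; the multimeter was never touched.

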